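# Show the wax test plate at the colour viewer

## Task

First lock the colour viewer's lens collar by swinging its red lever knob clockwise (seen from above), fully home at the green mark. Then pick up the glass wax test plate that lies label up - with its frosted end pointing away from you, the notched corner is on the right - and leave the other one, which has been read already and lies label down with the notch on the left, and everything else on the bench where it is. Finish while holding the plate level and still a few centimetres above the viewer, label up, its frosted label end over the square window and its wax over the round lens, touching nothing but your gripper.

Things in the scene. Friction and masses are not known exactly. Their poses are not given: they have to be found in the camera images.
- viewer: colour viewer fixed to the table: white housing with a dark top, 130 (its x) x 180 (its y) x 55 mm high, carrying a round lit lens inside an aluminium collar and, beside it towards its +y, a square lit label window, then the switch and dial at the +y end; origin at the centre of its underside, z up
- viewer_lens (a point): centre of the round lens (43 mm across), at the height of the collar's top face, 69 mm above the table; the collar turns about the vertical line through it; it lies 30 mm to the viewer's -y from its origin
- viewer_window (a point): centre of the place for the label, on the square lit window (30 x 26 mm) in the viewer's top face, 55 mm above the table and 55 mm to the viewer's +y from the lens
- collar (a joint): turn of the lens collar, rad, growing clockwise seen from above: 0 = open (lever at the orange mark), 1.4 = locked, at its stop and the green mark. Needs about 4 N at the knob and stays where it is left. From the lens the lever points at angle -1.309 minus this value, counted anticlockwise from the viewer's +x
- collar_knob (a point): centre of the top of the lever's upright red knob, a post 12 mm thick standing 62 mm from the lens axis; its top is 100 mm above the table, the post is free from 67 mm upward; the flat lever arm below it (11 mm wide, top 66 mm above the table) joins it to the collar (64 mm across, top 69 mm above the table)
- plate: wax test plate to be shown: glass, 120 (x) x 48 (y) x 6 mm, about 85 g, lying level and label up on one of the two rests, any way round. Origin at the centre of its underside, z up out of the label face, +x towards the frosted whitish end (last 34 mm) with a white paper label; 9 x 9 mm square notch in the corner at +x, -y; yellow wax film on the clear part
- rest_a: fixed rest for a plate: round cork top 36 mm across, 34 mm above the table, on a thin post and a flat steel foot 68 mm across, 4 mm thick; origin at the centre of its underside. A plate lies centred on it within about 5 mm
- rest_b: second fixed rest, the same, further to the robot's left; which plate lies on which rest varies
- plate_label (a point): point on the plate's upper face in the middle of the frosted end: 43 mm towards +x from the plate's origin, 6 mm above its underside
- plate_wax (a point): point on the plate's upper face in the wax film: 12 mm towards -x from the plate's origin, 6 mm above its underside (55 mm from plate_label)
- plate_done: bystander: the like plate that has been read already, lying label down on the other rest: same size, frosted end at its +x, but seen from above its notch is at +x, +y; origin at the centre of its underside as it lies, z up
- votive: bystander: small pale yellow pillar candle, 48 mm across, 45 mm tall; origin at the centre of its underside
- wick_spool: bystander: wooden spool of white wick, 68 mm across, 60 mm tall; origin at the centre of its underside
- jug: bystander: steel pouring jug, 104 mm across, 150 mm tall, with a handle; origin at the centre of its underside
- scraper: bystander: flat spatula 200 mm long lying on the table along its x axis; origin under its middle
- wax_block: bystander: dark yellow wax bar 110 x 60 x 26 mm lying flat; origin at the centre of its underside
Not all that is in view belongs to the job. Leave any black or pink look-alike of the plate alone.

How it is judged:
By the outcome, as a careful person would: the job done as asked, in the order asked, and still so for the second after the job is handed in, while the arm keeps its last pose, push and grip.
It also fails if it takes over 61 s, if anything falls off the work surface, if the arm or the gripper's body presses on something with over 40 N, if the wrist force passes 120 N, or if a joint passes its speed limit or range.

## Robot

A 7-joint arm with a two-finger parallel gripper is mounted at the origin on the work surface. World frame = base frame: x ahead of the robot, y to its left, z up, the work surface at z = 0. Lengths are in m, angles in rad, forces in N, time in s.
With the tool pointing down it reaches from about 0.4 to 0.85 m from the base axis. Payload 10.4 kg.
Tool frame: the origin (TCP) lies at the very end of the fingers, on their centre line; the grasp point (between the pads) lies 19 mm behind it (r.pinch_z is the distance from the TCP to the grasp point, in m); z points along the fingers, y is the line along which they close (so a half turn about z gives the same grasp; the last joint's range is limited). The gripper opens to 87 mm and grips with 3 to 60 N. Pads are 19 mm wide; open, the fingers measure 117 mm over their backs; the gripper's body (75 mm by 190 mm) begins 51 mm behind the grasp point.
Start: joints at [-1.288, 0.332, -0.065, 1.46, 0.022, 1.35, -0.088], TCP at [0.188, 0.596, 0.223] pointing down, gripper open.
Joint ranges: [-2.6, 2.6], [-0.5, 2.12], [-1.47, 1.34], [0.16, 2.42], [-1.27, 4.41], [0.06, 2.06], [-2.6, 2.6]. Speed limits (rad/s): [2.22, 2.22, 2.79, 2.79, 3.14, 3.14, 3.14].

## Interface

Orientations are given as a unit quaternion [x, y, z, w].
In Python, from bench import sensors, vision, r gives the robot as it stands.
- The arm moves only by the shell command python3 -m crank 'ROWS' [OPENING] [FORCE]. ROWS is JSON, a list of rows, each a list of 2 entries, a list of its own where there are three numbers: the shift along the tool's x, y, z normalised to -1 to 1, where 1 is 3 cm, then the turn about the tool's z normalised to -1 to 1, where 1 is 8 degrees. A call has 1 to 12 rows; each row shifts and turns the commanded pose from where the row before left it, along the tool's axes as they then stand; what a row does not reach is not made up. A row lasts 1/8 s, in which the tool goes at most 62.5 mm and 10.7 degrees, less where a joint would pass 70% of its speed; a pose out of reach is approached as far as the arm can. A call with a number of a shift or a turn outside -1 to 1 is refused whole. A call with a gripper value outside its range is refused whole. OPENING is the opening, from 0 (shut) to 1 (fully open), set as the call begins (- or left out, the last holds). The fingers move at their own pace and stop on an object; FORCE is the grip in N (left out, the last holds). Time passes only in rows, so rows that do not move let the fingers close. It gives the time, the measured TCP pose, the force, the opening and the grip force at its end, in the units of the state.
- sensors.read_state(): the state, without advancing time (a new reading comes with each control period).
- vision.camera(name): name is "scene" or "top"; returns the picture (400x640x3 uint8, red, green, blue); there is no depth.
- vision.camera_model(name): a dict with "vertical_fov" (degrees; the focal length in pixels is half the picture's height over the tangent of half this angle, whatever the lens; pixels are square), "cx", "cy" (the principal point, pixels), "camera_from_world" (4x4, takes a point from world to camera coordinates). Camera axes: x right, y down, z forward; pixel columns grow to the right and rows downward; lengths in m; the calibration is good to about 2 mm. A picture is of the moment at which its call begins. camera_model takes no time and is no camera call.
- r.close_job(): hands the job in; it is judged then, once.
The state is a dict: "time": time; "joint_positions": joint angles; "joint_vel": joint speeds; "joint_torque": joint torques, N m; "ee_pos": TCP position; "eef_rot": TCP orientation; "ft_force": force on the tool from outside, world axes, zero at the start; "torque": the same for the moment, N m; "width": finger opening in m; "grip_force": force on a finger pad.
Only numpy, scipy, OpenCV 4.12 (cv2) and the standard library are available. Lean on these libraries where they do the work, as an engineer would, in place of code of your own. Each camera call takes 0.05 s, during which the arm holds its last target. There are 200 camera calls.

## Working session

There is one attempt and no reset: what is moved stays moved. The work goes in short steps, Python scripts to look and compute and a shell command to move; the robot and the scene stay as the last step left them, time stands still between calls to the robot, and variables do not carry over. Pictures are saved under pics/ and viewed, at most 10 in all, crops included, and the job is handed in when it is done.

```bash
mkdir -p pics; ls; python3 - <<'E'
from bench import sensors, vision, r
import cv2, json
for n in("scene","top"):
    cv2.imwrite(f"pics/{n}0.png",vision.camera(n)[:,:,::-1]); m=vision.camera_model(n); print(m)
s=sensors.read_state(); print(s)
print(r.pinch_z)
E
```

```text
pics
{'vertical_fov': 46.58478998694924, 'cx': 318.36713141533767, 'cy': 206.13017742438169, 'camera_from_world': array([[-0.19832016,  0.98010898,  0.00745046,  0.05758677],
       [ 0.82626027,  0.17126885, -0.53661993, -0.34939176],
       [-0.52722204, -0.10026653, -0.84379117,  1.71482544],
       [ 0.        ,  0.        ,  0.        ,  1.        ]])}
{'vertical_fov': 54.09841831030593, 'cx': 323.4937208892703, 'cy': 197.5282443939147, 'camera_from_world': array([[ 0.00861404, -0.99963546,  0.02558803,  0.00792289],
       [-0.98363158, -0.0130764 , -0.17971625,  0.51491659],
       [ 0.17998534, -0.02362111, -0.98338564,  1.30041917],
       [ 0.        ,  0.        ,  0.        ,  1.        ]])}
{'time': 0.1, 'joint_positions': array([-1.28757366,  0.3327827 , -0.06466964,  1.46084169,  0.02160929,
        1.34990247, -0.08846322]), 'joint_vel': array([ 0.00016582, -0.00148247, -0.00101794, -0.00385128,  0.00074425,
        0.00250948,  0.00097601]), 'joint_torque': array([ 1.92630694e-03, -6.24535203e+01,  2.50579632e-02, -3.90722966e+01,
       -6.13905885e-02,  3.65349976e-02,  7.49778019e-05]), 'ee_pos': array([0.18809496, 0.59566862, 0.22185712]), 'eef_rot': array([ 1.52301775e-01,  9.88333843e-01, -6.16761552e-04, -5.70729037e-05]), 'ft_force': array([ 0.44111175, -0.11768816,  0.79407949]), 'torque': array([ 0.00506341,  0.04145637, -0.00137182]), 'grip_force': 0.0, 'width': 0.08647189397606803}
0.0187
```

View pics/top0.png

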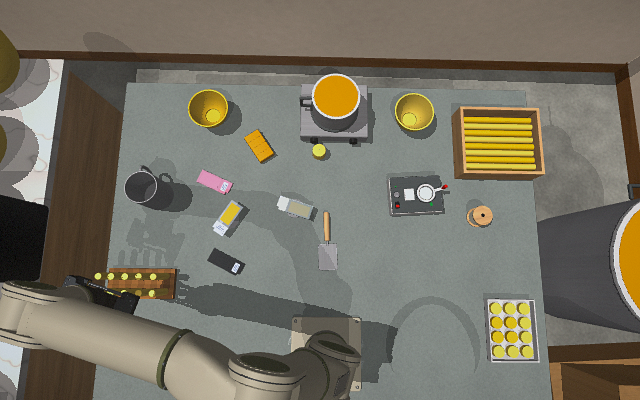

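View pics/scene0.png

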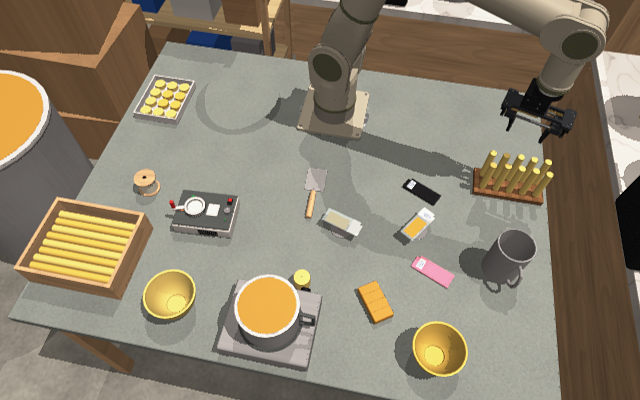

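```bash
python3 - <<'E'
import cv2, numpy as np
t=cv2.imread("pics/top0.png"); s=cv2.imread("pics/scene0.png")
R=lambda a,w,h:cv2.resize(a,(w,h),interpolation=cv2.INTER_CUBIC)
a=R(t[185:245,200:330],780,360)   # x6
b=R(t[165:225,380:460],400,240*300//240)[:240]
b=R(t[170:218,380:460],400,240) # x5
c=R(s[180:240,165:245],380,240) 
cv2.imwrite("pics/crop1.png",np.vstack([a,np.hstack([b,c])[:, :780]]))
E
```

```text
(no output)
```

View pics/crop1.png

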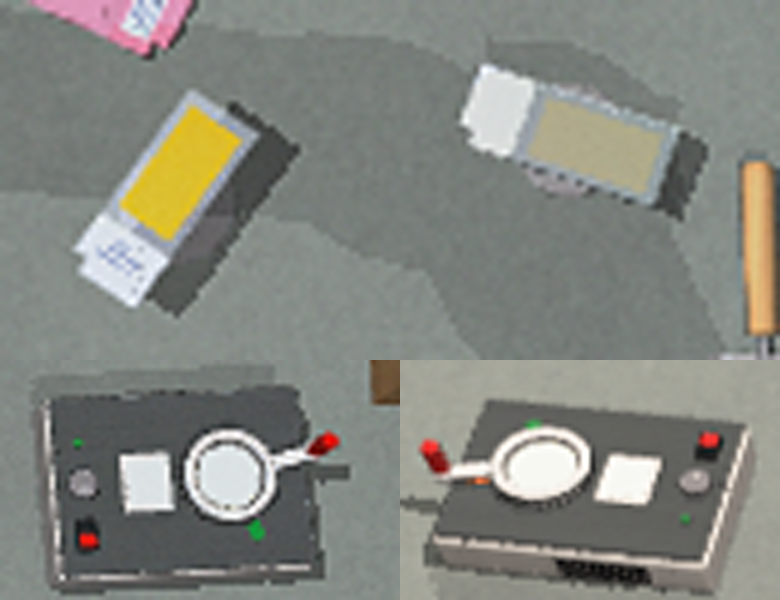

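```bash
cat > h.py <<'E'
import numpy as np, cv2
from bench import sensors, vision, r
from scipy.optimize import least_squares
from scipy.spatial.transform import Rotation as Ro
M={n:vision.camera_model(n) for n in("scene","top")}
def proj(n,P):
    m=M[n]; P=np.atleast_2d(P); c=P@m["camera_from_world"][:3,:3].T+m["camera_from_world"][:3,3]
    f=200/np.tan(np.radians(m["vertical_fov"]/2)); return c[:,:2]/c[:,2:]*f+[m["cx"],m["cy"]]
def place(p,L,z0=0):  # p=x,y,yaw
    c,s=np.cos(p[2]),np.sin(p[2]); L=np.atleast_2d(L)
    return np.c_[p[0]+c*L[:,0]-s*L[:,1],p[1]+s*L[:,0]+c*L[:,1],L[:,2]+z0]
def fit(L,obs,p0,z0=0):  # obs {cam:[(i,u,v)]}
    def f(p):
        P=place(p,L,z0); return np.concatenate([(proj(n,P[[o[0] for o in ob]])-[o[1:] for o in ob]).ravel() for n,ob in obs.items()])
    q=least_squares(f,p0,loss="soft_l1"); return q.x,f(q.x).round(1)
def go(x,y,z,phi):  # shift in units of 30mm / 8deg to target TCP (phi=deg angle of tool y, mod 180)
    s=sensors.read_state(); R=Ro.from_quat(s["eef_rot"]).as_matrix()
    cur=np.degrees(np.arctan2(R[1,1],R[0,1])); d=(cur-phi+90)%180-90
    print("tool units",(R.T@(np.array([x,y,z])-s["ee_pos"])/.03).round(2),"turn units",round(d/8,2),"phi",round(cur,1),"world d",(np.array([x,y,z])-s["ee_pos"]).round(4))
E
python3 - <<'E'
from h import *
T=lambda u,v,x0,y0,kx,ky:((u+.5)/kx-.5+x0,(v+.5)/ky-.5+y0)
b=lambda u,v:T(u,v-360,380,170,5,5); c=lambda u,v:T(u-400,v-360,165,180,4.75,4); a=lambda u,v:T(u,v,200,185,6,6)
k=-1.309
V=[(0,-.03,.069),(0,.025,.055),(.062*np.cos(k),-.03+.062*np.sin(k),.1)]
for o in({"top":[(0,*b(230,475)),(1,*b(147,482)),(2,*b(331,438))]},{"scene":[(0,*c(541,464)),(1,*c(628,479)),(2,*c(430,447))]}):print(fit(V,o,[.5,-.3,0]))
o={"top":[(0,*b(230,475)),(1,*b(147,482)),(2,*b(331,438))],"scene":[(0,*c(541,464)),(1,*c(628,479)),(2,*c(430,447))]}
v,e=fit(V,o,[.5,-.3,0]);print("viewer",v,e,place(v,V))
P=[(-.06,.024,.006),(-.06,-.024,.006),(.06,.024,.006)]
# image: +x lower-left, -y upper-left
P_=[(-.06,-.024,.006),(-.06,.024,.006),(.06,.024,.006)]
p,e=fit(P_,{"top":[(0,*a(191,91)),(1,*a(261,133)),(2,*a(135,307))]},[.45,.3,2.6],.034)
print("plate",p,np.degrees(p[2]),e)
cs=proj("scene",place(p,P_,.034)).round(1);print(cs)
im=cv2.imread("pics/scene0.png");
full=[(-.06,-.024,.006),(-.06,.024,.006),(.06,.024,.006),(.06,-.015,.006),(.051,-.015,.006),(.051,-.024,.006)]
out=[]
for n in("scene","top"):
    im=cv2.imread(f"pics/{n}0.png");K=8;q=proj(n,place(p,full,.034));c0=q.mean(0).astype(int)-[25,25]
    z=cv2.resize(im[c0[1]:c0[1]+50,c0[0]:c0[0]+50],(400,400),interpolation=cv2.INTER_CUBIC)
    cv2.polylines(z,[((q-c0+.5)*K).astype(int)],True,(0,0,255),1);out.append(z)
cv2.imwrite("pics/fit.png",np.hstack(out))
E
```

```text
(array([ 0.53090566, -0.30506161,  0.05899776]), array([ 0.2, -0.1, -0.1,  0. , -0.1,  0. ]))
(array([ 0.53140604, -0.30557851,  0.06392925]), array([-0.1, -0.6,  0.2,  0.3, -0.1,  0.2]))
viewer [ 0.53117298 -0.30539226  0.06152397] [ 0.3 -0.2 -0.  -0.  -0.  -0.1  0.  -0.6  0.2  0.3 -0.   0.1] [[ 0.53301753 -0.3353355   0.069     ]
 [ 0.52963585 -0.28043956  0.055     ]
 [ 0.55271596 -0.39412302  0.1       ]]
plate [0.4425954  0.34168888 2.56395314] 146.90369356479545 [ 0.1 -0.5 -0.1  0.1  0.   0.3]
[[412.5 241. ]
 [400.  231. ]
 [424.4 207.1]]
```

View pics/fit.png

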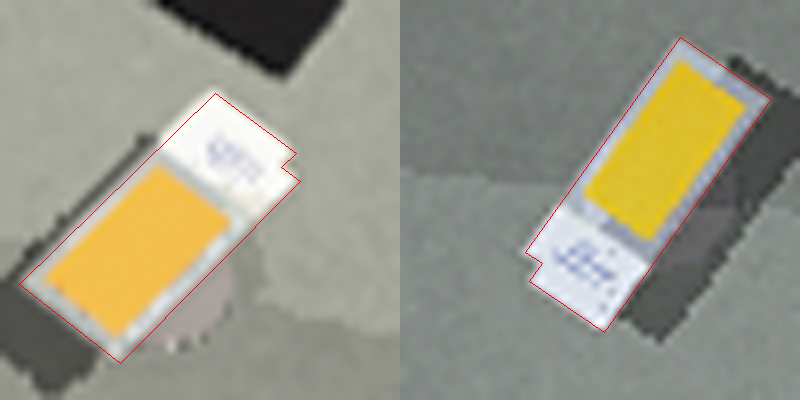

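```bash
python3 -m crank '[[[-1,-0.28,0],0],[[-1,-0.28,0],0],[[-1,-0.28,0],0],[[-1,-0.28,0],0],[[-1,-0.28,0],0],[[-1,-0.28,0],0],[[-1,-0.28,0],0],[[-1,-0.28,0],0],[[-1,-0.28,0],0],[[-1,-0.28,0],0],[[-1,-0.28,0],0],[[-1,-0.28,0],0]]' 0.4
python3 -c "
from h import *
go(.5527,-.394,.15,18.5)"
```

```text
time: 1.6
ee_pos: [0.5017, 0.3908, 0.2221]
eef_rot: [0.152, 0.988, -0.0, -0.0]
ft_force: [-0.8, 0.4, -1.0]
width: 0.0346
grip_force: 0.0
tool units [ -9.5  -24.44   2.41] turn units 6.75 phi 72.5 world d [ 0.051  -0.7848 -0.0721]
```

```bash
python3 -m crank '[[[-0.38,-0.98,0],0],[[-0.38,-0.98,0],0],[[-0.38,-0.98,0],0],[[-0.38,-0.98,0],0],[[-0.38,-0.98,0],0],[[-0.38,-0.98,0],0],[[-0.38,-0.98,0],0],[[-0.38,-0.98,0],0],[[-0.38,-0.98,0],0],[[-0.38,-0.98,0],0],[[-0.38,-0.98,0],0],[[-0.38,-0.98,0],0]]'
python3 -m crank '[[[-0.38,-0.98,0],0],[[-0.38,-0.98,0],0],[[-0.38,-0.98,0],0],[[-0.38,-0.98,0],0],[[-0.38,-0.98,0],0],[[-0.38,-0.98,0],0],[[-0.38,-0.98,0],0],[[-0.38,-0.98,0],0],[[-0.38,-0.98,0],0],[[-0.38,-0.98,0],0],[[-0.38,-0.98,0],0],[[-0.38,-0.98,0],0]]'
python3 -m crank '[[[0,0,0],0.97],[[0,0,0],0.97],[[0,0,0],0.97],[[0,0,0],0.97],[[0,0,0],0.97],[[0,0,0],0.97],[[0,0,0],0.93],[[0,0,0],0],[[0,0,0],0]]'
python3 -c "
from h import *
go(.5527,-.394,.074,18.5)"
```

```text
time: 3.1
ee_pos: [0.5251, 0.0129, 0.2222]
eef_rot: [0.152, 0.988, -0.0, -0.0]
ft_force: [0.4, -0.1, -1.2]
width: 0.0347
grip_force: 0.0
time: 4.6
ee_pos: [0.5495, -0.3645, 0.222]
eef_rot: [0.152, 0.988, 0.0, -0.0]
ft_force: [-0.6, -0.4, -0.3]
width: 0.035
grip_force: 0.0
time: 5.72
ee_pos: [0.5495, -0.3636, 0.2222]
eef_rot: [0.583, 0.812, -0.0, -0.0]
ft_force: [-0.3, -0.4, -0.3]
width: 0.0347
grip_force: 0.0
tool units [-1.   -0.22  4.94] turn units 0.02 phi 18.7 world d [ 0.0032 -0.0304 -0.1482]
```

Go over the knob, lower with a 35 mm gap, then close gently (10 N).

```bash
python3 -m crank '[[[-1,-0.22,0],0],[[0,0,1],0],[[0,0,1],0],[[0,0,1],0],[[0,0,1],0],[[0,0,0.94],0],[[0,0,0],0]]'
python3 -m crank '[[[0,0,0],0],[[0,0,0],0],[[0,0,0],0],[[0,0,0],0]]' 0.05 10
python3 -c "
from h import *
go(.5527,-.394,.074,18.5)"
```

```text
time: 6.6
ee_pos: [0.5517, -0.3932, 0.0722]
eef_rot: [0.584, 0.812, -0.0, -0.002]
ft_force: [0.4, 0.6, 1.1]
width: 0.0345
grip_force: 0.0
time: 7.1
ee_pos: [0.5529, -0.3948, 0.0752]
eef_rot: [0.584, 0.811, -0.0, 0.001]
ft_force: [-1.2, 0.1, 5.5]
width: 0.0117
grip_force: 10.0
tool units [0.03 0.   0.04] turn units -0.0 phi 18.5 world d [-0.0002  0.0008 -0.0012]
```

```bash
python3 -m crank '[[[0.02,-0.288,0],1],[[0.02,-0.288,0],1],[[0.02,-0.288,0],1],[[0,0,0],0]]'
python3 -m crank '[[[0.02,-0.288,0],1],[[0.02,-0.288,0],1],[[0.02,-0.288,0],1],[[0.02,-0.288,0],1],[[0.02,-0.288,0],1],[[0,0,0],0]]'
python3 -m crank '[[[0.01,-0.144,0],0.5],[[0.01,-0.144,0],0.5],[[0.01,-0.144,0],0.5],[[0,0,0],0],[[0,0,0],0]]'
python3 -c "
from h import *
p=sensors.read_state()['ee_pos'];d=p[:2]-[.533,-.3353];print(np.hypot(*d),np.degrees(np.arctan2(d[1],d[0])),'end',np.degrees(.0615-2.709))"
```

```text
time: 7.6
ee_pos: [0.5273, -0.3976, 0.0752]
eef_rot: [0.74, 0.672, 0.0, 0.001]
ft_force: [-2.1, 0.3, 6.3]
width: 0.0116
grip_force: 10.0
time: 8.35
ee_pos: [0.4888, -0.3793, 0.0751]
eef_rot: [0.925, 0.379, -0.0, 0.0]
ft_force: [-3.2, 1.4, 8.7]
width: 0.012
grip_force: 10.0
time: 8.98
ee_pos: [0.481, -0.3695, 0.0751]
eef_rot: [0.96, 0.281, -0.0, 0.001]
ft_force: [-2.9, -1.3, 7.9]
width: 0.0113
grip_force: 10.0
0.06228144581800269 -146.6428726992989 end -151.69057626088545
```

```bash
python3 -m crank '[[[0.01,-0.144,0],0.5],[[0,-0.06,0],0.2],[[0,0,0],0],[[0,0,0],0]]'
python3 -m crank '[[[0,-0.06,0],0.2],[[0,0,0],0],[[0,0,0],0]]'
python3 -c "
from h import *
p=sensors.read_state()['ee_pos'];d=p[:2]-[.533,-.3353];print(np.hypot(*d),np.degrees(np.arctan2(d[1],d[0])),'end',np.degrees(.0615-2.709))"
```

```text
time: 9.48
ee_pos: [0.4783, -0.365, 0.0752]
eef_rot: [0.972, 0.234, 0.0, 0.002]
ft_force: [-0.2, -5.1, 3.9]
width: 0.0116
grip_force: 10.0
time: 9.85
ee_pos: [0.4785, -0.3648, 0.0754]
eef_rot: [0.975, 0.22, 0.001, 0.003]
ft_force: [5.7, -13.4, -2.7]
width: 0.0118
grip_force: 10.0
0.061997971456218645 -151.62347808946507 end -151.69057626088545
```

```bash
python3 -m crank '[[[0,0,0],0],[[0,0,0],0],[[0,0,0],0]]' 0.4
python3 -m crank '[[[0,0,-1],0],[[0,0,-1],0],[[0,0,-1],0],[[0,0,-1],0],[[0,0,-1],0]]' 1
python3 -c "
from h import *
o=[]
for n in('top','scene'):
    im=vision.camera(n)[:,:,::-1]; c=proj(n,[.52,-.34,.06])[0].astype(int)
    o.append(cv2.resize(im[c[1]-30:c[1]+30,c[0]-40:c[0]+40],(400,300),interpolation=cv2.INTER_CUBIC))
cv2.imwrite('pics/lock.png',np.hstack(o))
go(.4426,.3417,.22,56.9)"
```

```text
time: 10.22
ee_pos: [0.4774, -0.3609, 0.074]
eef_rot: [0.976, 0.22, -0.0, -0.001]
ft_force: [-0.3, 0.2, 0.2]
width: 0.0318
grip_force: 0.0
time: 10.85
ee_pos: [0.4774, -0.361, 0.2251]
eef_rot: [0.976, 0.219, -0.0, -0.0]
ft_force: [0.7, -0.8, -0.4]
width: 0.0769
grip_force: 0.0
tool units [  8.97 -21.71   0.19] turn units 7.31 phi -64.7 world d [-0.0356  0.704  -0.0071]
```

View pics/lock.png

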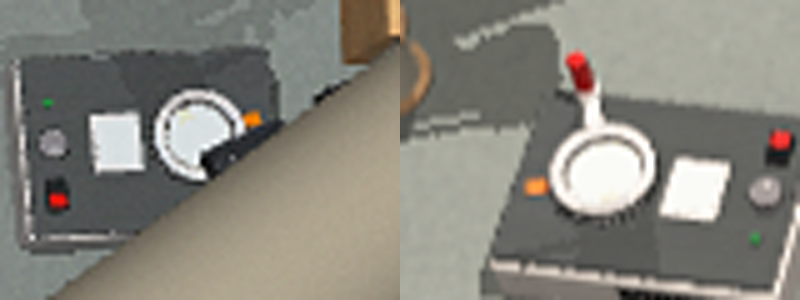

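```bash
python3 -m crank '[[[0.41,-0.99,0],0],[[0.41,-0.99,0],0],[[0.41,-0.99,0],0],[[0.41,-0.99,0],0],[[0.41,-0.99,0],0],[[0.41,-0.99,0],0],[[0.41,-0.99,0],0],[[0.41,-0.99,0],0],[[0.41,-0.99,0],0],[[0.41,-0.99,0],0],[[0.41,-0.99,0],0],[[0.41,-0.99,0],0]]'
python3 -m crank '[[[0.41,-0.99,0],0],[[0.41,-0.99,0],0],[[0.41,-0.99,0],0],[[0.41,-0.99,0],0],[[0.41,-0.99,0],0],[[0.41,-0.99,0],0],[[0.41,-0.99,0],0],[[0.41,-0.99,0],0],[[0.41,-0.99,0],0],[[0.41,-0.99,0],0]]'
python3 -m crank '[[[0,0,0],-1],[[0,0,0],-1],[[0,0,0],-1],[[0,0,0],-1],[[0,0,0],-1],[[0,0,0],-1],[[0,0,0],-1],[[0,0,0],-1],[[0,0,0],-1],[[0,0,0],-1],[[0,0,0],-1],[[0,0,0],-1]]'
python3 -m crank '[[[0,0,0],-1],[[0,0,0],-1],[[0,0,0],-1],[[0,0,0],-0.2],[[0,0,0],0]]'
python3 - <<'E'
from h import *
go(.4426,.3417,.018,56.9)
im=vision.camera('top')[:,:,::-1]; cv2.imwrite('pics/top1.png',im)
sc=vision.camera('scene')[:,:,::-1]; cv2.imwrite('pics/scene1.png',sc)
# red knob blob, compare with expected knob position for 1.4
for n,i in(('top',im),('scene',sc)):
    k=np.array([.533+.062*np.cos(.0615-2.709),-.3353+.062*np.sin(.0615-2.709)])
    h=cv2.cvtColor(i,cv2.COLOR_BGR2HSV); m=((h[...,0]<6)|(h[...,0]>174))&(h[...,1]>170)&(h[...,2]>90)
    q=proj(n,[[*k,.1],[*k,.083],[*k,.067]]); ys,xs=np.nonzero(m); ok=np.hypot(xs-q[1,0],ys-q[1,1])<12
    print(n,q.round(1).tolist(),xs[ok].mean(),ys[ok].mean(),ok.sum())
E
```

```text
time: 12.45
ee_pos: [0.4581, 0.025, 0.2239]
eef_rot: [0.976, 0.219, -0.0, -0.0]
ft_force: [0.3, -0.1, 0.1]
width: 0.0869
grip_force: 0.0
time: 13.7
ee_pos: [0.4424, 0.3459, 0.2236]
eef_rot: [0.976, 0.219, -0.001, 0.0]
ft_force: [0.2, -0.0, 0.7]
width: 0.0868
grip_force: 0.0
time: 15.2
ee_pos: [0.4425, 0.3448, 0.2236]
eef_rot: [0.488, 0.873, -0.001, -0.0]
ft_force: [-0.7, 0.3, -0.6]
width: 0.0869
grip_force: 0.0
time: 15.82
ee_pos: [0.4429, 0.3448, 0.224]
eef_rot: [0.286, 0.958, -0.0, -0.0]
ft_force: [0.5, -1.1, -0.4]
width: 0.0871
grip_force: 0.0
tool units [-0.05 -0.09  6.87] turn units -0.02 phi 56.8 world d [-0.0003 -0.0031 -0.206 ]
top [[438.0, 206.9], [436.4, 207.7], [435.0, 208.4]] 436.5 207.625 16
scene [[189.0, 183.1], [190.3, 186.3], [191.4, 189.2]] 189.6 185.85 20
```

Lock confirmed: the knob's red blobs sit where 1.4 rad predicts in both views. Descending on the plate.

```bash
python3 -m crank '[[[-0.05,-0.09,1],0],[[0,0,1],0],[[0,0,1],0],[[0,0,1],0],[[0,0,1],0],[[0,0,0.9],0],[[0,0,0.5],0],[[0,0,0.45],0],[[0,0,0],0]]'
python3 -c "
from h import *
go(.4426,.3417,.018,56.9)"
```

```text
time: 17.05
ee_pos: [0.4426, 0.3416, 0.0184]
eef_rot: [0.285, 0.958, -0.0, -0.0]
ft_force: [-0.1, -0.8, 0.2]
width: 0.0872
grip_force: 0.0
tool units [0.   0.   0.01] turn units -0.0 phi 56.9 world d [-0.      0.0001 -0.0004]
```

```bash
python3 -m crank '[[[0,0,0],0],[[0,0,0],0],[[0,0,0],0],[[0,0,0],0],[[0,0,0],0],[[0,0,0],0]]' 0.3 25
python3 -m crank '[[[0,0,-0.3],0],[[0,0,-0.7],0],[[0,0,-1],0],[[0,0,-1],0],[[0,0,-1],0],[[0,0,-1],0],[[0,0,-0.6],0],[[0,0,0],0]]'
python3 -c "
from h import *
o=[]
p=sensors.read_state()['ee_pos']
for n in('top','scene'):
    im=vision.camera(n)[:,:,::-1]; c=proj(n,p+[0,0,.02])[0].astype(int)
    o.append(cv2.resize(im[c[1]-30:c[1]+30,c[0]-40:c[0]+40],(400,300),interpolation=cv2.INTER_CUBIC))
cv2.imwrite('pics/grip.png',np.hstack(o))
a=np.array([.533,-.3353]);th=.0615+np.pi/2
t=a+.012*np.array([np.cos(th),np.sin(th)]);print(t)
go(*t,.165,np.degrees(.0615))"
```

```text
time: 17.8
ee_pos: [0.4429, 0.3419, 0.0189]
eef_rot: [0.285, 0.959, 0.0, -0.0]
ft_force: [-0.7, 0.5, 2.0]
width: 0.0471
grip_force: 25.0
time: 18.8
ee_pos: [0.4433, 0.3422, 0.1879]
eef_rot: [0.285, 0.959, 0.001, 0.0]
ft_force: [0.5, -1.0, -0.9]
width: 0.0478
grip_force: 25.0
[ 0.53226247 -0.32332269]
tool units [-14.62 -16.93   0.71] turn units 6.67 phi 56.9 world d [ 0.0898 -0.6649 -0.0209]
```

View pics/grip.png

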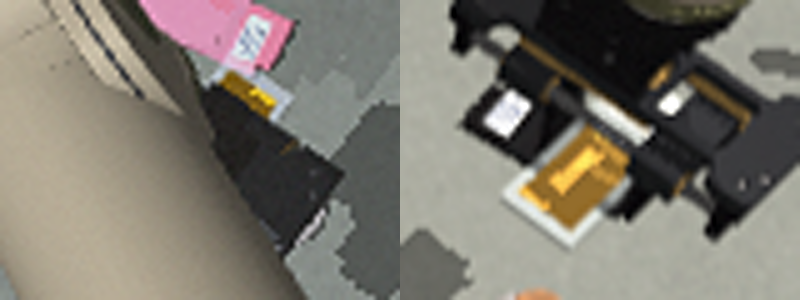

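```bash
python3 -m crank '[[[-0.4,-0.47,0],0],[[-0.8,-0.93,0],0],[[-0.8,-0.93,0],0],[[-0.8,-0.93,0],0],[[-0.8,-0.93,0],0],[[-0.8,-0.93,0],0],[[-0.8,-0.93,0],0],[[-0.8,-0.93,0],0],[[-0.8,-0.93,0],0],[[-0.8,-0.93,0],0],[[-0.8,-0.93,0],0],[[-0.8,-0.93,0],0]]'
python3 -m crank '[[[-0.8,-0.93,0],0],[[-0.8,-0.93,0],0],[[-0.8,-0.93,0],0],[[-0.8,-0.93,0],0],[[-0.8,-0.93,0],0],[[-0.8,-0.93,0],0],[[-0.4,-0.47,0],0],[[0,0,0],0]]'
python3 -m crank '[[[0,0,0],0.5],[[0,0,0],1],[[0,0,0],1],[[0,0,0],1],[[0,0,0],1],[[0,0,0],1],[[0,0,0],1],[[0,0,0],0.17],[[0,0,0],0],[[0,0,0],0]]'
python3 - <<'E'
from h import *
go(.53226,-.32332,.09,3.525)
o=[]
p=sensors.read_state()['ee_pos']
for n in('top','scene'):
    im=vision.camera(n)[:,:,::-1]; cv2.imwrite(f'pics/{n}2.png',im); c=proj(n,p+[0,0,.02])[0].astype(int); print(n,c)
    o.append(cv2.resize(im[c[1]-30:c[1]+30,c[0]-40:c[0]+40],(400,300),interpolation=cv2.INTER_CUBIC))
cv2.imwrite('pics/over.png',np.hstack(o))
E
```

```text
time: 20.4
ee_pos: [0.4975, -0.0802, 0.1861]
eef_rot: [0.286, 0.958, -0.0, -0.001]
ft_force: [0.3, 0.4, -1.4]
width: 0.0475
grip_force: 25.0
time: 21.4
ee_pos: [0.528, -0.3174, 0.186]
eef_rot: [0.287, 0.958, -0.001, -0.001]
ft_force: [-0.1, 1.1, -1.0]
width: 0.0477
grip_force: 25.0
time: 22.65
ee_pos: [0.53, -0.3149, 0.1868]
eef_rot: [0.684, 0.729, 0.0, -0.0]
ft_force: [-0.2, -0.2, -1.3]
width: 0.0475
grip_force: 25.0
tool units [-0.29  0.06  3.23] turn units 0.01 phi 3.6 world d [ 0.0023 -0.0085 -0.0968]
top [432 184]
scene [190 178]
```

View pics/over.png

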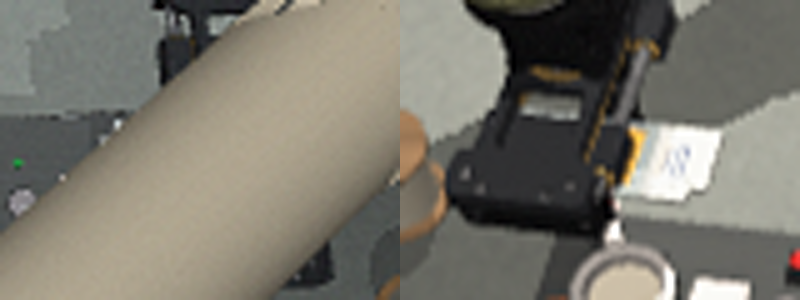

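```bash
python3 -m crank '[[[-0.29,0.06,0],0],[[0,0,0.8],0],[[0,0,1],0],[[0,0,0.8],0],[[0,0,0.43],0],[[0,0,0.2],0],[[0,0,0],0],[[0,0,0],0]]'
python3 - <<'E'
from h import *
go(.53226,-.32332,.09,3.525)
s=sensors.read_state();p=s['ee_pos']; R=Ro.from_quat(s["eef_rot"]).as_matrix()
th=np.arctan2(R[1,1],R[0,1])+np.pi/2
full=[(-.06,-.024,.006),(-.06,.024,.006),(.06,.024,.006),(.06,-.015,.006),(.051,-.015,.006),(.051,-.024,.006)]
o=[]
for n in('scene',):
    im=vision.camera(n)[:,:,::-1]; q=proj(n,place([p[0],p[1],th],full,p[2]+.0156)); c=q.mean(0).astype(int)
    z=cv2.resize(im[c[1]-30:c[1]+30,c[0]-40:c[0]+40],(800,600),interpolation=cv2.INTER_CUBIC)
    cv2.polylines(z,[((q-c+[40.5,30.5])*10).astype(int)],True,(0,0,255),1)
cv2.imwrite('pics/fin.png',z)
E
```

```text
time: 23.75
ee_pos: [0.5328, -0.324, 0.0907]
eef_rot: [0.685, 0.729, 0.0, 0.001]
ft_force: [0.7, -0.4, -0.4]
width: 0.0477
grip_force: 25.0
tool units [ 0.02 -0.02  0.02] turn units -0.0 phi 3.5 world d [-0.0006  0.0007 -0.0007]
```

View pics/fin.png

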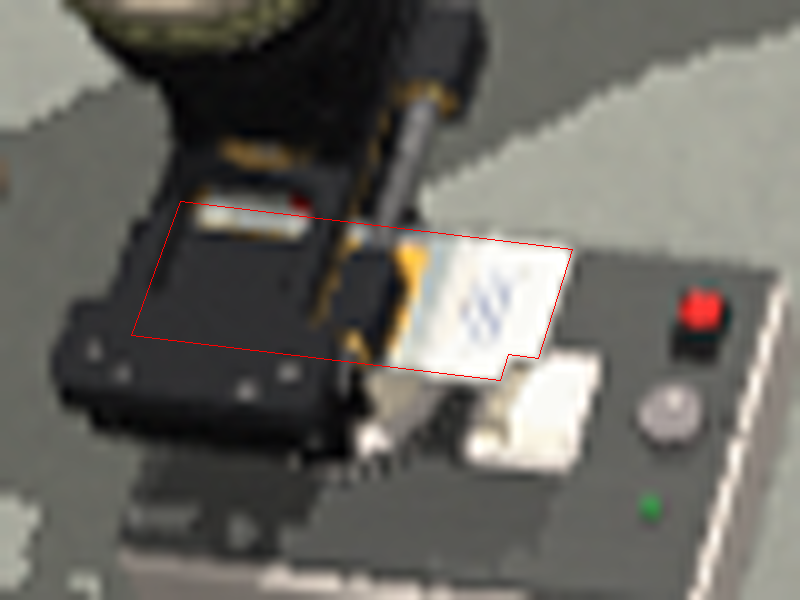

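The predicted plate outline matches the picture (frosted end at about 490,310, notch at about 520,365). The plate is level and aligned, so I let it settle and hand in.

```bash
python3 -m crank '[[[0,0,0],0],[[0,0,0],0],[[0,0,0],0],[[0,0,0],0],[[0,0,0],0],[[0,0,0],0]]'
python3 -c "
from bench import r
print(r.close_job())"
```

```text
time: 24.55
ee_pos: [0.5324, -0.3236, 0.0899]
eef_rot: [0.685, 0.728, 0.0, -0.0]
ft_force: [-0.6, 0.5, -1.6]
width: 0.0472
grip_force: 25.0
the job is handed in; nothing more can be done
None
```

I handed the job in at 24.6 s: the collar is locked at its stop by the green mark, and the label-up plate is held level and still about 3.5 cm above the collar top, label over the window and wax over the lens.

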